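# Stir the finishing chips and jog the drive

### The job

Take the wooden stirring stick from its fork and use it to stir the six chips round in the orange finishing bowl, until every chip has been pushed at least 2 cm from where it lay, keeping them all in the bowl and your fingers off them. Hang the stick back upright in its fork, fully in, and let go of it; only then tilt the jog lever well over towards the green dot (never towards the red one), hold it there for about one second and let it spring back to the middle. Leave the other things on the bench where they are.

Things in the scene. Friction and masses are not known exactly. Their poses are not given: they have to be found in the camera images.
- bowl_floor (a point): Centre of the flat round floor of the orange finishing bowl (fixed, on a grey base), on the floor's upper face, 26 mm above the bench; z up. The floor has radius 73 mm; the wall is 5 mm thick and leans out to an inner radius of 79 mm at the rim, 49 mm above the floor.
- chip_0_mid (a point): A white finishing chip: loose upright cylinder 20 mm across and 18 mm high, 10 g, standing in the bowl; this point is its centre. The six chips start on an open ring of radius about 33 mm round the middle of the floor, with a gap of about 110 degrees somewhere. Chips, bowl and rod are smooth and slippery: the stick, moved with its tip near the floor, pushes the chips along or aside.
- chip_1_mid (a point): A blue finishing chip: loose upright cylinder 20 mm across and 18 mm high, 10 g, standing in the bowl; this point is its centre. The six chips start on an open ring of radius about 33 mm round the middle of the floor, with a gap of about 110 degrees somewhere. Chips, bowl and rod are smooth and slippery: the stick, moved with its tip near the floor, pushes the chips along or aside.
- chip_2_mid (a point): A white finishing chip: loose upright cylinder 20 mm across and 18 mm high, 10 g, standing in the bowl; this point is its centre. The six chips start on an open ring of radius about 33 mm round the middle of the floor, with a gap of about 110 degrees somewhere. Chips, bowl and rod are smooth and slippery: the stick, moved with its tip near the floor, pushes the chips along or aside.
- chip_3_mid (a point): A blue finishing chip: loose upright cylinder 20 mm across and 18 mm high, 10 g, standing in the bowl; this point is its centre. The six chips start on an open ring of radius about 33 mm round the middle of the floor, with a gap of about 110 degrees somewhere. Chips, bowl and rod are smooth and slippery: the stick, moved with its tip near the floor, pushes the chips along or aside.
- chip_4_mid (a point): A white finishing chip: loose upright cylinder 20 mm across and 18 mm high, 10 g, standing in the bowl; this point is its centre. The six chips start on an open ring of radius about 33 mm round the middle of the floor, with a gap of about 110 degrees somewhere. Chips, bowl and rod are smooth and slippery: the stick, moved with its tip near the floor, pushes the chips along or aside.
- chip_5_mid (a point): A blue finishing chip: loose upright cylinder 20 mm across and 18 mm high, 10 g, standing in the bowl; this point is its centre. The six chips start on an open ring of radius about 33 mm round the middle of the floor, with a gap of about 110 degrees somewhere. Chips, bowl and rod are smooth and slippery: the stick, moved with its tip near the floor, pushes the chips along or aside.
- stick_head (a point): Centre of the stirring stick's dark wooden head, 38 x 38 x 56 mm high, flat sides along this point's x and y: grip it here. z up along the stick. A pale rod 16 mm thick reaches 130 mm down from the head. Whole stick 186 mm, about 70 g. It starts hanging in the fork, head resting on the prongs, its sides parallel to the fork's within 2 degrees.
- stick_shoulder (a point): Centre of the underside of the stick's head, 28 mm below point stick_head; this face rests on the prongs.
- stick_tip (a point): Lower end of the stick's rod, 158 mm below point stick_head.
- rack_seat (a point): Where the middle of the stick's shoulder belongs, on the upper face of the fixed aluminium fork, 150 mm above the bench; nothing of the rack is higher. The slot, 26 mm wide in y, is closed 13 mm behind this point (+x) and open towards -x (to the robot); its 15 mm wide, 8 mm thick prongs reach 34 mm towards -x. Lift the stick a little and slide it out along -x; slide in along +x and lower.
- jog_pivot (a point): Pivot of the jog lever, on top of the grey control box (90 x 124 x 50 mm high, fixed to the bench), 55 mm above the bench, at the middle of the box. The lever tilts to this point's +y and -y sides only; z up.
- jog_knob (a point): Centre of the black knob of the jog lever, 30 mm across and 36 mm high, 88 mm above the pivot when centred; below it is a steel rod 10 mm thick.
- jog (a joint): Angle of the jog lever in rad: 0 upright (where its spring holds it), positive tilted to the +y side of point jog_pivot, stops at +0.5 and -0.5. The spring needs about 3.4 N at the knob at full tilt and returns the lever to the middle as soon as it is let go. Well over means beyond 0.3.
- green_dot_top (a point): Top of the green dot, 20 mm across, on top of the box 38 mm to one side of the lever (which side varies): the side to tilt to.
- red_dot_top (a point): Top of the red dot, 20 mm across, 38 mm to the other side of the lever: the side not to tilt to.
- wax_tin: Bystander: round wax tin 73 mm across, 30 mm high, loose; origin at the centre of its underside.
- mug: Bystander: white mug 77 mm across without handle, 98 mm high, loose; origin at the centre of its underside.
- spring_clamp: Bystander: red spring clamp 102 x 76 x 21 mm, lying flat, loose; origin at the centre of its underside.
- walnut_offcut: Bystander: dark walnut block 50 x 70 x 20 mm, loose; origin at the centre of its underside.
Things that resemble listed ones, but are neither listed nor needed, are in the scene too. What is shaped like the part that bears stick_head but purple is not meant.

How it is judged:
By the outcome, as a careful person would: the job done as asked, in the order asked, and still so for the second after the job is handed in, with the robot touching nothing.
It also fails if it takes over 72 s, if anything falls off the work surface, if the arm or the gripper's body presses on something with over 40 N, if the wrist force passes 120 N, or if a joint passes its speed limit or range.

### The arm

A 6-joint arm with a two-finger parallel gripper is mounted at the origin on a cart in front of the work surface, level with it; the furniture and walls round the work are solid. World frame = base frame: x ahead of the robot, y to its left, z up, the work surface at z = 0. Lengths are in mm, angles in rad, forces in N, time in s.
With the tool pointing down it reaches from about 350 to 975 mm from the base axis. Payload 7.1 kg.
Tool frame: the origin (TCP) lies midway between the tips of the shut fingers; the grasp point (between the pads) lies 19 mm behind it (ctrl.grasp_offset is the distance from the TCP to the grasp point, in mm); z points along the fingers, y is the line along which they close (so a half turn about z gives the same grasp; the last joint's range is limited). The gripper opens to 88 mm and grips with 3 to 60 N. Pads are 20 mm wide; open, the fingers measure 115 mm over their backs; the gripper's body (75 mm by 178 mm) begins 61 mm behind the grasp point.
Start: joints at [1.142, 0.423, 1.63, -0, 1.089, -0.019], TCP at [248.984, 573.247, 222.675] pointing down, gripper open.
Joint ranges: [-3, 3], [-0.9, 2.11], [0.09, 2.58], [-1.31, 4.45], [0.11, 2.69], [-2.54, 2.54]. Speed limits (rad/s): [2.39, 2.39, 3.01, 3.14, 3.14, 3.14].

### API

Orientations are given as a rotation vector (axis times angle).
In Python, from workcell import ctrl gives the robot as it stands. The module is installed in compiled form; this text tells all that it offers.
- The arm moves only by the tool servo_tool, never from a script. Its argument "rows" is a list of rows, each a list of 7 numbers: the turn, a rotation vector about the tool's x, y, z as a fraction of full scale, then the shift along the tool's x, y, z as a fraction of full scale, then the finger opening in mm, from 0 to 87.8. A call has 1 to 10 rows; each row is the pose to reach, as a shift and turn from the pose commanded when the call began, along the tool's axes at that moment; what a row does not reach only later rows make up. Full scale, the value 1, is 20 cm for a shift and 1.5 rad for a turn. A row lasts 1/8 s, in which the tool goes at most 62.5 mm and 10.7 degrees, less where a joint would pass 70% of its speed; a pose out of reach is approached as far as the arm can. A call with a number of a shift or a turn outside -1 to 1 is refused whole. A call with a gripper value outside its range is refused whole. The fingers move at their own pace and stop on an object; the grip force is fixed at half the most. Time passes only in rows, so rows that repeat a pose let the fingers close. It gives the time, the measured TCP pose, the force, the opening and the grip force at its end, in the units of the state.
- ctrl.get_obs(): the state, without advancing time (a new reading comes with each control period).
- ctrl.get_image(name): name is "scene" or "top" or "wrist"; returns (picture, depth): 420x560x3 uint8, red, green, blue; 420x560 float32, mm along the optical axis (not along the pixel's ray), 0 where there is no reading.
- ctrl.camera_info(name): a dict with "intrinsics" (3x3 intrinsics, pixels), "R" (3x3) and "t" (3): a world point X has camera coordinates R X + t. Camera axes: x right, y down, z forward; pixel columns grow to the right and rows downward; lengths in mm; the calibration is good to about 2 mm. A picture is of the moment at which its call begins: read the wrist's pose just before it. camera_info takes no time and is no camera call; for the wrist camera it gives the pose at the moment of the call.
- ctrl.close_job(): hands the job in; it is judged then, once.
The state is a dict: "t": time; "qpos": joint angles; "qvel": joint speeds; "joint_torque": joint torques, N m; "ee_pos": TCP position; "orientation": TCP orientation; "ft_force": force on the tool from outside, world axes, zero at the start; "moment": the same for the moment, N m; "width": finger opening in mm; "grasp_force": force on a finger pad.
Only numpy, scipy, OpenCV 4.12 (cv2) and the standard library are available. Lean on these libraries where they do the work, as an engineer would, in place of code of your own. Each camera call takes 0.05 s, during which the arm holds its last target. There are 200 camera calls.

## Working session

There is one attempt and no reset: what is moved stays moved. The work goes in short steps, Python scripts to look and compute and a tool call to move; the robot and the scene stay as the last step left them, time stands still between calls to the robot, and variables do not carry over. Pictures are saved under pics/ and viewed, at most 12 in all, crops included, and the job is handed in when it is done.

Besides the shell and the picture viewer there is one more tool, called after "Call:" as a command line: name --pt "numbers of a row" for each row, then --argument value for the rest. servo_tool: Moves the arm, as the interface text tells. Its arguments: {"type":"object","properties":{"rows":{"type":"array","items":{"type":"array","items":{"type":"number"}}}},"required":["rows"]}

```bash
mkdir -p pics
cat > h.py <<'E'
import numpy as np, cv2
from workcell import ctrl
from scipy.spatial.transform import Rotation as Rn
def shot(name,fn):
    inf=ctrl.camera_info(name); im,d=ctrl.get_image(name)
    cv2.imwrite('pics/'+fn+'.png',im[:,:,::-1]); np.savez('pics/'+fn+'.npz',im=im,d=d,K=inf['intrinsics'],R=inf['R'],t=inf['t'])
    return im,d
def world(fn):
    f=np.load('pics/'+fn+'.npz'); d=f['d'];K=f['K']
    v,u=np.mgrid[:d.shape[0],:d.shape[1]]
    c=np.stack([(u-K[0,2])/K[0,0]*d,(v-K[1,2])/K[1,1]*d,d],-1)
    W=(c-f['t'])@f['R']; W[d==0]=np.nan
    return f['im'],W
E
python3 - <<'E'
from h import *
shot('scene','s0');shot('top','t0')
o=ctrl.get_obs();print({k:np.round(o[k],3) for k in o}, ctrl.grasp_offset)
for n in('scene','top'):
  i=ctrl.camera_info(n);print(n,-np.array(i['R']).T@i['t'])
a=cv2.imread('pics/s0.png');b=cv2.imread('pics/t0.png')
E
```

```text
{'t': np.float64(0.1), 'qpos': array([ 1.142,  0.424,  1.631, -0.   ,  1.089, -0.019]), 'qvel': array([ 0.002, -0.001, -0.003, -0.   ,  0.001,  0.001]), 'joint_torque': array([ 1.0000e-03, -5.4562e+01, -2.7433e+01,  6.5000e-02,  1.9000e-02,
       -0.0000e+00]), 'ee_pos': array([248.792, 572.803, 221.985]), 'orientation': array([-6.390e-01, -3.076e+00,  2.000e-03]), 'ft_force': array([-0.444,  1.064,  0.481]), 'moment': array([ 0.002, -0.054, -0.027]), 'grasp_force': np.float64(0.0), 'width': np.float64(87.703)} 18.700000000000003
scene [ 107.25432487 -534.65595103  936.19090844]
top [ 339.98782855  232.16727923 1380.86351378]
```

View pics/s0.png

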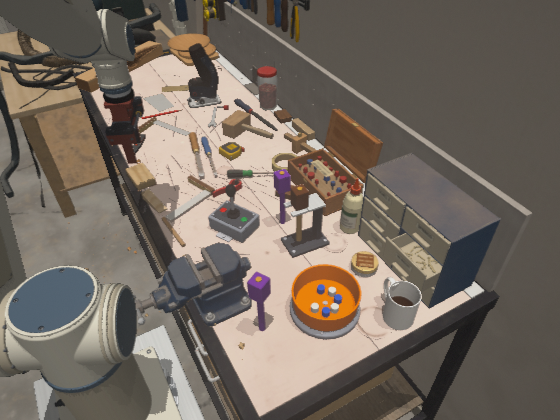

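View pics/t0.png

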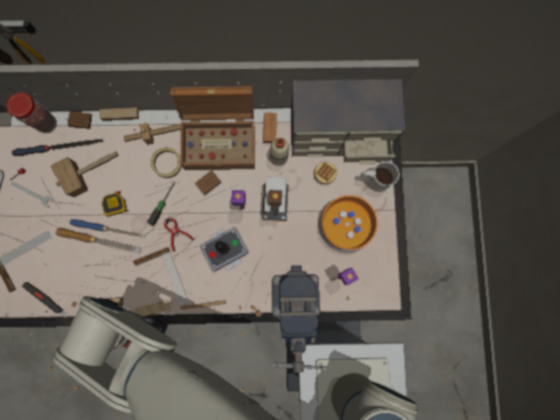

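The top view shows the bowl at (348,223) and the jog box at (222,247), with the green dot at (235,243) and the red dot at (212,254). There are three candidates for the stick head: brown at (275,198) in the fork, purple at (238,198) and purple at (347,276). The brown one fits because it has a dark wooden head and hangs in the aluminium fork. I'll confirm that in an enlarged crop and measure.

Run:
```python
from h import *
im,W=world('t0')
a=cv2.imread('pics/t0.png')[170:300,190:390]; b=cv2.imread('pics/s0.png')[160:345,190:430]
a=cv2.resize(a,None,fx=4,fy=4,interpolation=cv2.INTER_CUBIC)[:, :800]
a=cv2.resize(a,(560,364)); b=cv2.resize(b,(560,432))
cv2.imwrite('pics/c0.png',cv2.resize(np.vstack([a,b]),(421,598)))
hsv=cv2.cvtColor(im,cv2.COLOR_RGB2HSV)
for n,(u,v) in dict(head=(275,198),tabl=(200,290),bowl=(348,223),jog=(222,247),green=(235,243),red=(212,254),p1=(238,198),p2=(349,276)).items(): print(n,np.round(W[v,u]),hsv[v,u])
# head: points near z 200-212
def reg(fn,u0,u1,v0,v1,z0,z1):
    im,W=world(fn); w=W[v0:v1,u0:u1].reshape(-1,3); c=im[v0:v1,u0:u1].reshape(-1,3)
    m=(w[:,2]>z0)&(w[:,2]<z1); return w[m],c[m]
for n,a in dict(head=(262,290,183,222,195,215),fork=(258,294,178,222,142,156),box=(195,250,225,275,42,56),knob=(210,240,232,262,130,170),rim=(310,385,190,260,68,82),vise=(275,325,265,345,60,250)).items():
    w,c=reg('t0',*a); 
    if len(w)==0: print(n,'none'); continue
    r=cv2.minAreaRect(w[:,:2].astype(np.float32)); print(n,len(w),np.round(np.median(w,0)),'rect',np.round(r[0]),np.round(r[1]),round(r[2],1),w.min(0).round(),w.max(0).round())
```

```text
head [566. 225. 208.] [ 19 149 135]
tabl [321. 461.  -4.] [ 14  36 172]
bowl [519.  -2.  27.] [ 12  51 165]
jog [440. 375. 157.] [24 43 30]
green [460. 347.  56.] [ 68 164 129]
red [428. 416.  57.] [  2 209 161]
p1 [572. 327. 190.] [175  69 141]
p2 [353.  29. 189.] [ 22 159 170]
head 193 [570. 225. 207.] rect [571. 226.] [36. 37.] 89.0 [552. 208. 199.] [590. 244. 213.]
fork 386 [608. 224. 151.] rect [588. 225.] [56. 99.] 86.0 [537. 195. 144.] [638. 256. 156.]
box 1014 [441. 381.  50.] rect [444. 384.] [ 90. 124.] 27.5 [380. 312.  42.] [509. 457.  56.]
knob 89 [443. 383. 156.] rect [444. 384.] [28. 28.] 22.5 [430. 370. 141.] [458. 399. 165.]
rim 330 [522. -11.  75.] rect [516.   2.] [165. 165.] 89.3 [433. -80.  68.] [599.  85.  82.]
vise 2544 [267. 168. 140.] rect [277. 168.] [102. 225.] 89.1 [164. 117.  65.] [389. 219. 153.]
```

View pics/c0.png

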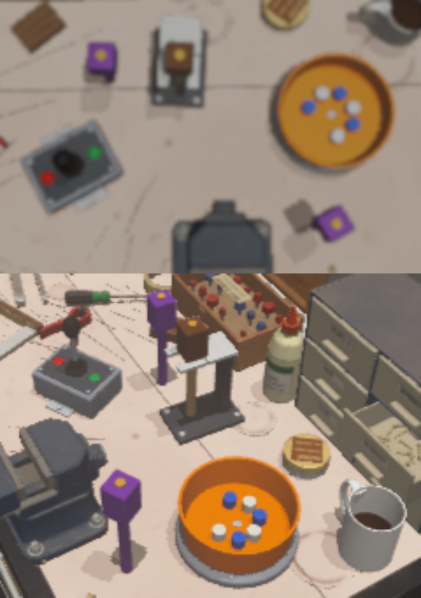

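The crop confirms it. The brown head at (180,58) sits on the aluminium prongs, and the two purple lookalikes stand separately. The green dot is on the right of the lever and the red dot on the left. The chips form a ring with its gap towards the robot and to the left. Next I'll move above the fork and refine from close up.

```bash
cat >> h.py <<'E'
def plan(p,yaw=None,tilt=None):
    """shift/turn fractions (tool axes) to world TCP p, tool down with tool y at yaw deg"""
    o=ctrl.get_obs(); R=Rn.from_rotvec(o['orientation'])
    if yaw is None: T=R
    else:
        a=np.radians(yaw); y=np.array([np.cos(a),np.sin(a),0]); z=np.array([0,0,-1.]); T=Rn.from_matrix(np.stack([np.cross(y,z),y,z],1))
    t=(R.inv()*T).as_rotvec()/1.5; s=R.inv().apply(np.array(p)-o['ee_pos'])/200
    print('t',round(float(o['t']),2),'pos',o['ee_pos'].round(1),'q',o['qpos'].round(2),'w',o['width'].round(1),'F',o['ft_force'].round(1)); print('turn',t.round(4),'shift',s.round(4))
    return t,s
E
python3 - <<'E'
from h import *
im,W=world('t0')
print('cab',np.nanmax(W[85:155,295:400,2]), 'bottle',np.nanmax(W[135:165,270:290,2]), W[145,370].round(), 'case',np.nanmax(W[85:165,175:255,2]))
print('green',W[243,235],'red',W[254,212])
plan([555,226,330],0)
E
```

```text
cab 248.78009172908259 bottle 189.64695297628901 [750. -69.  89.] case 217.2115112205895
green [459.52889614 347.06228088  55.95379018] red [427.53507408 416.15224652  56.73283916]Traceback (most recent call last):
  File "<stdin>", line 5, in <module>
  File "h.py", line 21, in plan
    print('t',round(float(o['t']),2),'pos',o['ee_pos'].round(1),'q',o['qpos'].round(2),'w',o['width'].round(1),'F',o['ft_force'].round(1)); print('turn',t.round(4),'shift',s.round(4))
                                                                                           ^^^^^^^^^^^^^^^^
AttributeError: 'float' object has no attribute 'round'
```

```bash
sed -i "s/o\['width'\].round(1)/round(float(o['width']),1)/" h.py
python3 - <<'E'
from h import *
plan([555,226,330],0)
E
```

```text
t 0.1 pos [248.8 572.8 222. ] q [ 1.14  0.42  1.63 -0.    1.09 -0.02] w 87.7 F [-0.4  1.1  0.5]
turn [-8.00e-04  5.00e-04  7.74e-01] shift [-2.0952 -0.9811 -0.5388]
```

Call:
servo_tool --pt "0 0 0 -0.1 -0.05 -0.3 87" --pt "0 0 0 -0.35 -0.16 -0.54 87" --pt "0 0 0 -0.6 -0.28 -0.54 87" --pt "0 0 0 -0.8 -0.38 -0.54 87" --pt "0 0 0 -1.0 -0.47 -0.54 87"

```text
t: 0.72
ee_pos: [395.8, 405.8, 330.7]
orientation: [-0.64, -3.076, 0.0]
ft_force: [1.1, -0.4, 0.3]
width: 86.9
grasp_force: 0.0
```

Call:
servo_tool --pt "0 0 0.11 -0.3 -0.14 0 87" --pt "0 0 0.22 -0.6 -0.28 0 87" --pt "0 0 0.33 -0.8 -0.38 0 87" --pt "0 0 0.44 -1.0 -0.51 0 87" --pt "0 0 0.55 -1.0 -0.51 0 87" --pt "0 0 0.66 -1.0 -0.51 0 87" --pt "0 0 0.774 -1.0 -0.51 0 87" --pt "0 0 0.774 -1.0 -0.51 0 87"

```text
t: 1.72
ee_pos: [537.6, 234.0, 330.3]
orientation: [-2.22, -2.223, 0.001]
ft_force: [0.3, 0.5, -0.3]
width: 87.1
grasp_force: 0.0
```

Run:
```python
from h import *
shot('wrist','w0'); plan([571,226,197],0)
im,W=world('w0'); 
for n,z0,z1 in (('head',195,215),('fork',143,157)):
    m=((W[...,2]>z0)&(W[...,2]<z1)&(abs(W[...,0]-580)<70)&(abs(W[...,1]-226)<50)).astype(np.uint8)
    k,l,s,c=cv2.connectedComponentsWithStats(m)
    j=1+np.argmax(s[1:,4]); w=W[l==j]; r=cv2.minAreaRect(w[:,:2].astype(np.float32))
    print(n,len(w),np.median(w,0).round(1),[np.round(x,1) for x in r],c[j].round())
    if n=='fork':
        # side-edge fit: prong outer edges
        for sg in(1,-1):
            xs=np.arange(560,600,4); ys=[sg*np.max(sg*w[abs(w[:,0]-x)<2.5][:,1]) for x in xs]; print(np.round(ys,1),np.degrees(np.polyfit(xs,ys,1)[0]))
```

```text
t 1.77 pos [537.6 234.  330.3] q [ 0.39  0.26  1.61 -0.    1.27  0.39] w 86.7 F [ 0.6 -0.7  0.8]
turn [-0.0004  0.0002  0.0023] shift [-0.0405  0.1674  0.6666]
head 1417 [573.8 227.5 206. ] [array([574.5, 225.1]), array([37.8, 38. ]), np.float64(86.5)] [315. 207.]
fork 2050 [613.6 235.9 150.1] [array([590.8, 224.3]), array([56.2, 99.2]), np.float64(86.1)] [338. 189.]
[254.5 254.2 253.6 253.7 253.5 253.  252.6 252.5 252.1 252.1] -3.9999489940061195
[242.4 244.1 243.1 243.  243.1 243.1 242.9 241.6 241.3 236.2] -7.212880257922658
```

View pics/w0.png

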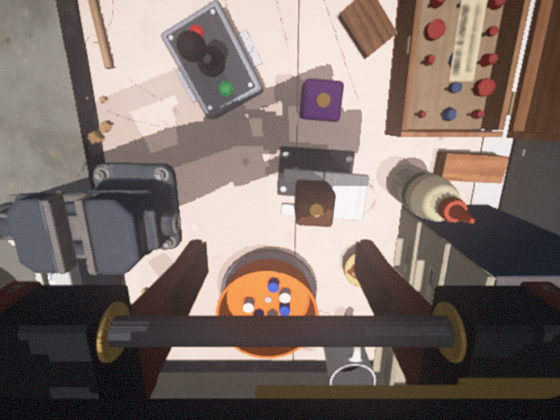

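The wrist view shows the brown head at (315,205) on the fork, clear of the purple one at (322,100). The head measures (574.4, 225.3) with its top at 206, which matches 150+56. Its yaw is about -3.5° and the fork's is -4°. Next I descend and grip.

Call:
servo_tool --pt "0 0 0.04 -0.043 0.184 0.1 87" --pt "0 0 0.04 -0.043 0.184 0.3 87" --pt "0 0 0.04 -0.043 0.184 0.5 87" --pt "0 0 0.04 -0.043 0.184 0.68 87" --pt "0 0 0.04 -0.043 0.184 0.78 87" --pt "0 0 0.04 -0.043 0.184 0.84 87" --pt "0 0 0.04 -0.043 0.184 0.84 87" --pt "0 0 0.04 -0.043 0.184 0.84 87"

```text
t: 2.78
ee_pos: [575.2, 225.8, 163.7]
orientation: [2.286, 2.154, 0.002]
ft_force: [0.3, 1.2, -0.3]
width: 86.8
grasp_force: 0.0
```

Call:
servo_tool --pt "0 0 0 0 0 0 60" --pt "0 0 0 0 0 0 45" --pt "0 0 0 0 0 0 40" --pt "0 0 0 0 0 0 30" --pt "0 0 0 0 0 0 30" --pt "0 0 0 0 0 0 30" --pt "0 0 0 0 0 0 30" --pt "0 0 0 0 0 0 30"

```text
t: 3.78
ee_pos: [574.4, 225.5, 162.6]
orientation: [-2.287, -2.154, 0.0]
ft_force: [-1.6, 0.2, 1.8]
width: 38.0
grasp_force: 30.0
```

Run:
```python
from h import *
o=ctrl.get_obs();print(o['ee_pos'],o['orientation'],o['width'],o['grasp_force'],o['ft_force'],o['qpos'])
shot('scene','s1')
im=cv2.imread('pics/s1.png')[150:290,220:420];cv2.imwrite('pics/s1c.png',cv2.resize(im,None,fx=3,fy=3))
```

```text
[574.42873483 225.52075448 162.64072273] [-2.28691691e+00 -2.15372686e+00  4.03679420e-04] 38.007676190461254 30.000107288360596 [-1.64237664  0.23728832  1.8270829 ] [3.54797507e-01 4.83147634e-01 1.69046506e+00 6.97243478e-05
 9.68283389e-01 4.14726826e-01]
```

View pics/s1c.png

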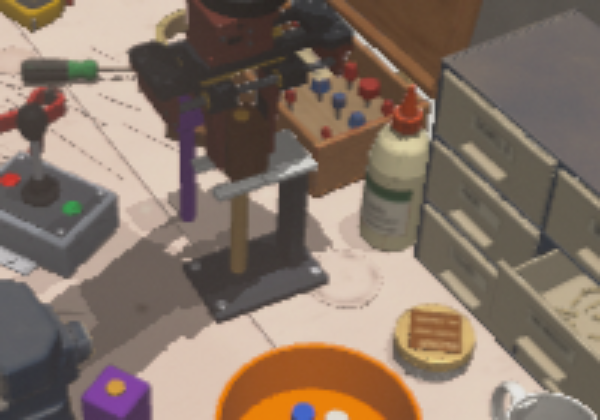

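The head is held: opening 38.0 mm, force 30 N, on the fork. The home TCP is (574.4, 225.5, 162.6). Before lifting, I measure the bowl and chips from the pictures already taken.

```bash
cat >> h.py <<'E'
def chips(fn,C,zt=44.):
    im,W=world(fn); hsv=cv2.cvtColor(im,cv2.COLOR_RGB2HSV)
    f=np.load('pics/'+fn+'.npz'); out=[]
    near=(np.hypot(W[...,0]-C[0],W[...,1]-C[1])<76)&(W[...,2]<60)
    for n,m in (('W',(hsv[...,1]<70)&(hsv[...,2]>110)),('B',(hsv[...,0]>100)&(hsv[...,0]<130)&(hsv[...,1]>110))):
        m=(m&near&(W[...,2]>34)).astype(np.uint8)
        k,l,s,c=cv2.connectedComponentsWithStats(m)
        for j in range(1,k):
            if s[j,4]>=8:
                w=W[l==j]; w=w[w[:,2]>np.nanmax(w[:,2])-8]; out.append((n,s[j,4],w.mean(0).round(1),c[j].round()))
    for o in out: d=o[2][:2]-C; print(o[0],o[1],o[2],o[3],'r',np.hypot(*d).round(1),'az',np.degrees(np.arctan2(d[1],d[0])).round())
    return out
E
python3 - <<'E'
from h import *
from scipy.optimize import least_squares
for fn in('t0','s0','s1','w0'):
    im,W=world(fn); h=cv2.cvtColor(im,cv2.COLOR_RGB2HSV)
    m=(abs(W[...,0]-516)<95)&(abs(W[...,1])<95)&(W[...,2]>71)&(W[...,2]<79)&(h[...,1]>150)&(h[...,0]<15)
    w=W[m]; r=least_squares(lambda p:np.hypot(w[:,0]-p[0],w[:,1]-p[1])-81.5,[516,2],loss='soft_l1').x
    m2=(np.hypot(W[...,0]-516,W[...,1])<70)&(W[...,2]<31)
    print(fn,len(w),r.round(1),'floor z',np.nanmedian(W[...,2][m2]) if m2.any() else None); chips(fn,r)
im,W=world('t0'); m=(W[...,2]>150)&(W[...,1]<140)&(W[...,1]>-150)&(W[...,0]>500); print('cab min x',W[m][:,0].min(), W[m][:,1].max())
E
```

```text
t0 73 [513.6   3.9] floor z 26.48531604302706
W 30 [543.9  16.8  45.7] [342. 214.] r 32.9 az 23.0
W 34 [522.5 -27.2  45.6] [357. 221.] r 32.4 az -74.0
W 30 [480.3  -1.7  46.1] [350. 234.] r 33.8 az -170.0
B 13 [544.3  -8.3  46.2] [351. 214.] r 33.0 az -22.0
B 15 [524.6  36.7  46.1] [336. 221.] r 34.6 az 71.0
B 15 [499.1 -26.6  44.4] [357. 229.] r 33.8 az -115.0
s0 183 [ 5.145e+02 -2.000e-01] floor z 25.234837937482297
W 48 [544.1  14.5  42.6] [332. 290.] r 33.0 az 26.0
W 53 [481.   -4.7  42.4] [314. 307.] r 33.8 az -172.0
W 55 [521.8 -29.6  43. ] [334. 307.] r 30.3 az -76.0
B 31 [523.7  35.   43.4] [321. 287.] r 36.4 az 75.0
B 35 [543.4 -10.8  42.9] [337. 297.] r 30.7 az -20.0
B 42 [497.4 -27.9  42.7] [326. 310.] r 32.6 az -122.0
s1 173 [ 5.146e+02 -2.000e-01] floor z 25.316529630836374
W 48 [543.9  14.6  42.7] [332. 290.] r 32.8 az 27.0
W 54 [480.7  -4.9  42.6] [314. 307.] r 34.2 az -172.0
W 55 [522.2 -29.3  42.8] [334. 307.] r 30.1 az -75.0
B 31 [524.   35.3  42.6] [321. 287.] r 36.7 az 75.0
B 35 [543.2 -10.8  43.4] [337. 297.] r 30.5 az -20.0
B 42 [497.2 -27.9  43. ] [326. 310.] r 32.7 az -122.0
w0 586 [517.4   2. ] floor z 26.119943147974936
W 120 [546.3  17.2  43.5] [284. 296.] r 32.6 az 28.0
W 110 [484.   -2.5  43.7] [248. 306.] r 33.7 az -172.0
W 21 [525.2 -20.2  37.7] [272. 313.] r 23.5 az -71.0
B 70 [527.4  36.3  44. ] [273. 287.] r 35.7 az 74.0
B 70 [546.7  -9.7  44.1] [284. 310.] r 31.5 az -22.0
cab min x 692.620619910013 139.98996305657695
```

Call:
servo_tool --pt "0 0 0 0 0 -0.03 30" --pt "0 0 0 0 0 -0.06 30" --pt "0 0 0 0 -0.06 -0.06 30" --pt "0 0 0 0 -0.14 -0.06 30" --pt "0 0 0 0 -0.23 -0.06 30" --pt "0 0 0 0 -0.31 -0.06 30" --pt "0 0 0 0 -0.31 -0.18 30" --pt "0 0 0 -0.05 -0.31 -0.32 30" --pt "0 0 0 -0.1 -0.31 -0.44 30" --pt "0 0 0 -0.1 -0.31 -0.44 30"

```text
t: 5.08
ee_pos: [511.8, 209.4, 252.3]
orientation: [2.286, 2.152, 0.005]
ft_force: [0.0, 0.2, -1.2]
width: 38.1
grasp_force: 30.0
```

Call:
servo_tool --pt "0 0 0 -0.1 0 0 30" --pt "0 0 0 -0.3 0 0 30" --pt "0 0 0 -0.5 -0.01 0 30" --pt "0 0 0 -0.7 -0.02 0 30" --pt "0 0 0 -0.85 -0.03 0 30" --pt "0 0 0 -0.91 -0.03 0 30" --pt "0 0 0 -0.91 -0.03 0 30" --pt "0 0 0 -0.91 -0.03 0 30"

```text
t: 6.08
ee_pos: [494.6, 28.6, 250.4]
orientation: [-2.286, -2.154, 0.0]
ft_force: [-0.9, -0.4, -1.3]
width: 37.9
grasp_force: 30.0
```

Run:
```python
from h import *
plan([494.9,26.4,173],-3.44); o=ctrl.get_obs();print(o['width'],o['grasp_force'])
shot('scene','s2'); im,W=world('s2')
# rod points
h=cv2.cvtColor(im,cv2.COLOR_RGB2HSV)
m=(np.hypot(W[...,0]-495,W[...,1]-26)<35)&(W[...,2]>85)&(W[...,2]<220)
for z in range(95,220,10):
    w=W[m&(abs(W[...,2]-z)<5)]
    if len(w): print(z,len(w),w.mean(0).round(1),np.ptp(w[:,:2],axis=0).round())
cv2.imwrite('pics/s2c.png',cv2.resize(cv2.imread('pics/s2.png')[120:340,210:430],None,fx=2.5,fy=2.5))
```

```text
t 6.08 pos [494.6  28.6 250.4] q [0.03 0.2  1.88 0.   1.06 0.09] w 37.9 F [-0.9 -0.4 -1.3]
turn [-0.0003 -0.0001  0.0003] shift [-0.0109  0.0025  0.3868]
37.92956722246636 29.99986320734024
105 4 [490.3  27.9 108.7] [ 4. 10.]
115 14 [493.7  23.2 113.6] [9. 8.]
125 21 [493.2  23.4 124.8] [17.  7.]
135 18 [493.   23.9 134.7] [14. 10.]
145 19 [493.2  23.8 144.2] [14.  8.]
155 22 [492.2  24.  154.8] [13.  7.]
165 21 [492.   24.6 165.1] [11. 12.]
175 20 [492.4  24.  175.5] [12. 14.]
185 25 [493.1  24.6 184.8] [15. 14.]
195 18 [493.6  23.7 194.9] [13.  9.]
205 23 [493.   23.7 204.9] [12. 10.]
215 18 [492.3  23.8 214.5] [12. 11.]
```

View pics/s2c.png

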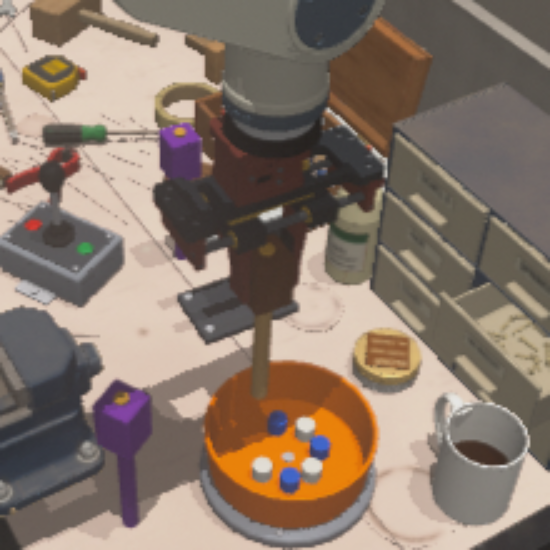

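The stick hangs straight, centred over the gap, so I descend and stir round.

Call:
servo_tool --pt "0 0 0 -0.011 0.002 0.08 30" --pt "0 0 0 -0.011 0.002 0.18 30" --pt "0 0 0 -0.011 0.002 0.28 30" --pt "0 0 0 -0.011 0.002 0.35 30" --pt "0 0 0 -0.011 0.002 0.385 30" --pt "0 0 0 -0.011 0.002 0.385 30" --pt "0 0 0 -0.011 0.002 0.385 30"

```text
t: 7.0
ee_pos: [495.3, 25.7, 174.2]
orientation: [2.287, 2.153, 0.001]
ft_force: [0.2, 0.0, -0.7]
width: 37.5
grasp_force: 30.0
```

Call:
servo_tool --pt "0 0 0 0.033 0.047 0 30" --pt "0 0 0 0.047 0.103 0 30" --pt "0 0 0 0.042 0.16 0 30" --pt "0 0 0 0.017 0.212 0 30" --pt "0 0 0 -0.024 0.252 0 30" --pt "0 0 0 -0.076 0.276 0 30" --pt "0 0 0 -0.133 0.28 0 30" --pt "0 0 0 -0.188 0.265 0 30" --pt "0 0 0 -0.235 0.232 0 30" --pt "0 0 0 -0.268 0.184 0 30"

```text
t: 8.25
ee_pos: [527.5, -30.6, 173.7]
orientation: [-2.287, -2.153, 0.0]
ft_force: [0.4, -0.1, -0.8]
width: 37.6
grasp_force: 30.0
```

Run:
```python
from h import *
plan([516.5,1.5,173.4],-3.44)
C=np.array([514.6,0.])
shot('scene','s3'); chips('s3',C)
print('top'); shot('top','t3'); chips('t3',np.array([513.6,3.9]))
```

```text
t 8.25 pos [527.5 -30.6 173.7] q [-0.08  0.35  1.88 -0.    0.91 -0.02] w 37.6 F [ 0.4 -0.1 -0.8]
turn [-0.0001  0.     -0.0002] shift [ 0.157  -0.0647  0.0014]
W 40 [568.1  -8.7  43.1] [345. 293.] r 54.2 az -9.0
W 47 [481.2  -4.9  42.4] [315. 307.] r 33.8 az -172.0
W 52 [509.6 -35.6  42.7] [332. 310.] r 35.9 az -98.0
B 36 [547.2  39.4  43.6] [328. 283.] r 51.1 az 50.0
B 49 [536.8 -46.9  42.4] [344. 309.] r 51.9 az -65.0
B 35 [490.3 -31.3  43.1] [324. 313.] r 39.6 az -128.0
top
W 21 [505.2 -37.   45.6] [360. 227.] r 41.8 az -102.0
B 12 [548.7  40.2  46.2] [334. 213.] r 50.5 az 46.0
B 13 [489.  -26.7  45.1] [357. 232.] r 39.3 az -129.0
```

Three chips have already moved 23–37 mm. I continue round.

Call:
servo_tool --pt "0 0 0 -0.015 -0.055 0 30" --pt "0 0 0 -0.009 -0.113 0 30" --pt "0 0 0 0.016 -0.164 0 30" --pt "0 0 0 0.057 -0.205 0 30" --pt "0 0 0 0.109 -0.228 0 30" --pt "0 0 0 0.166 -0.233 0 30" --pt "0 0 0 0.221 -0.218 0 30" --pt "0 0 0 0.263 -0.185 0 30"

```text
t: 9.35
ee_pos: [495.2, 25.7, 173.7]
orientation: [2.286, 2.154, 0.0]
ft_force: [-0.5, 0.4, -0.3]
width: 38.0
grasp_force: 30.0
```

Run:
```python
from h import *
plan([516.5,1.5,173.4],-3.44)
C=np.array([514.6,0.])
shot('scene','s4'); chips('s4',C)
print('top'); shot('top','t4'); chips('t4',np.array([513.6,3.9]))
```

```text
t 9.35 pos [495.2  25.7 173.7] q [ 0.03  0.3   1.95 -0.    0.89  0.09] w 38.0 F [-0.5  0.4 -0.3]
turn [ 0.0002 -0.      0.0005] shift [-0.1144  0.1135  0.0017]
W 48 [566.9  -8.1  42.8] [345. 293.] r 52.9 az -9.0
W 49 [467.4  16.8  42.6] [305. 302.] r 50.1 az 160.0
W 30 [493.3 -43.   43. ] [328. 315.] r 48.0 az -116.0
B 24 [549.2  40.3  43.1] [328. 282.] r 53.1 az 49.0
B 40 [537.4 -47.1  42.9] [344. 309.] r 52.3 az -64.0
B 33 [471.  -23.2  43.2] [315. 313.] r 49.4 az -152.0
top
B 12 [548.7  41.5  45. ] [334. 213.] r 51.4 az 47.0
```

Every chip now lies 25–37 mm from its start, and all six are inside the bowl at r≈50. I lift out and return to the front of the fork.

Call:
servo_tool --pt "0 0 0 0 0 -0.06 30" --pt "0 0 0 0 0 -0.18 30" --pt "0 0 0 0 0 -0.3 30" --pt "0 0 0 0 0 -0.4 30" --pt "0 0 0 0.03 0 -0.4 30" --pt "0 0 0 0.05 0 -0.4 30"

```text
t: 10.2
ee_pos: [494.8, 34.9, 253.3]
orientation: [-2.287, -2.153, 0.001]
ft_force: [0.8, 0.9, -1.9]
width: 37.7
grasp_force: 30.0
```

Call:
servo_tool --pt "0 0 0 0.12 0 0 30" --pt "0 0 0 0.32 0.01 0 30" --pt "0 0 0 0.54 0.02 0 30" --pt "0 0 0 0.75 0.025 0 30" --pt "0 0 0 0.9 0.025 0 30" --pt "0 0 0 0.97 0.025 0.05 30" --pt "0 0 0 0.97 0.025 0.2 30" --pt "0 0 0 0.97 0.025 0.33 30" --pt "0 0 0 0.97 0.025 0.395 30" --pt "0 0 0 0.97 0.025 0.395 30"

```text
t: 11.45
ee_pos: [511.1, 227.4, 173.4]
orientation: [-2.287, -2.153, 0.004]
ft_force: [0.0, 0.3, -0.8]
width: 37.6
grasp_force: 30.0
```

Run:
```python
from h import *
o=ctrl.get_obs(); p=o['ee_pos']; plan([574.4,225.5,174],-3.44)
shot('scene','s5')
for fn,q in(('s5',p),('s2',np.array([494.6,28.6,250.4]))):
    im,W=world(fn); m=(np.hypot(W[...,0]-q[0],W[...,1]-q[1])<30)&(W[...,2]<q[2]-15)
    for z in range(-35,-130,-15):
        w=W[m&(abs(W[...,2]-q[2]-z)<8)]
        if len(w)>3: print(fn,z,len(w),(np.median(w,0)-q).round(1))
print('chips');chips('s5',np.array([514.6,0]))
cv2.imwrite('pics/s5c.png',cv2.resize(cv2.imread('pics/s5.png')[120:340,210:430],None,fx=2.5,fy=2.5))
```

```text
t 11.45 pos [511.1 227.4 173.4] q [ 0.4   0.39  1.81 -0.    0.94  0.46] w 37.6 F [ 0.   0.3 -0.8]
turn [-0.0016  0.0009 -0.0002] shift [ 0.0096  0.3165 -0.0038]
s5 -35 27 [ -2.3  -5.9 -34.7]
s5 -50 25 [ -1.5  -5.4 -49.1]
s5 -65 25 [ -3.5  -5.5 -63.5]
s5 -80 24 [ -2.2  -5.2 -79.1]
s5 -95 22 [ -1.4  -5.2 -94.5]
s5 -110 25 [  -1.8   -5.7 -112.5]
s5 -125 23 [  -2.4   -5.7 -125.1]
s2 -35 33 [ -3.3  -6.3 -35. ]
s2 -50 31 [ -2.8  -6.2 -49. ]
s2 -65 35 [ -3.4  -4.8 -66.5]
s2 -80 33 [ -3.   -5.3 -79. ]
s2 -95 32 [ -3.3  -6.3 -94.9]
s2 -110 28 [  -1.9   -5.3 -109.6]
s2 -125 28 [  -2.6   -5.  -124. ]
chips
W 48 [567.1  -7.7  43. ] [345. 293.] r 53.1 az -8.0
W 49 [467.5  17.   42.7] [305. 302.] r 50.1 az 160.0
W 30 [493.  -43.2  42.8] [328. 316.] r 48.3 az -117.0
B 33 [548.7  40.6  43.3] [328. 282.] r 53.0 az 50.0
B 37 [537.4 -46.6  43.1] [344. 309.] r 51.9 az -64.0
B 30 [470.7 -23.5  43.5] [315. 313.] r 49.8 az -152.0
```

View pics/s5c.png

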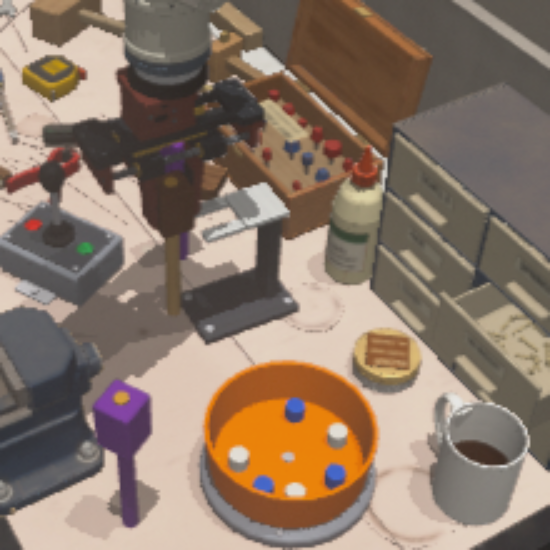

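The stick is unmoved in the grip and stands just in front of the fork; the chips rest against the wall, all in the bowl. I slide in, lower and look before releasing.

Call:
servo_tool --pt "0 0 0 0.01 0.03 0 30" --pt "0 0 0 0.01 0.1 0 30" --pt "0 0 0 0.01 0.17 0 30" --pt "0 0 0 0.01 0.24 0 30" --pt "0 0 0 0.01 0.3 0 30" --pt "0 0 0 0.01 0.317 0 30" --pt "0 0 0 0.01 0.317 0 30" --pt "0 0 0 0.01 0.317 0.03 30" --pt "0 0 0 0.01 0.317 0.05 30" --pt "0 0 0 0.01 0.317 0.055 30"

```text
t: 12.75
ee_pos: [574.7, 226.2, 163.2]
orientation: [-2.287, -2.154, 0.001]
ft_force: [0.6, -0.5, -1.2]
width: 37.8
grasp_force: 30.0
```

Call:
servo_tool --pt "0 0 0 0 0 0 30" --pt "0 0 0 0 0 0 30"

```text
t: 13.0
ee_pos: [575.3, 226.4, 163.8]
orientation: [2.287, 2.154, 0.0]
ft_force: [0.2, -0.3, -0.1]
width: 37.8
grasp_force: 30.0
```

Run:
```python
from h import *
plan([574.4,225.5,162.5],-3.44)
```

```text
t 13.0 pos [575.3 226.4 163.8] q [ 0.36  0.48  1.69 -0.    0.97  0.42] w 37.8 F [ 0.2 -0.3 -0.1]
turn [ 0.0002 -0.0001  0.0001] shift [-0.0045 -0.0043  0.0067]
```

Call:
servo_tool --pt "0 0 0 -0.004 -0.004 0.004 30" --pt "0 0 0 -0.004 -0.004 0.007 30" --pt "0 0 0 -0.004 -0.004 0.007 30" --pt "0 0 0 -0.004 -0.004 0.007 42" --pt "0 0 0 -0.004 -0.004 0.007 50" --pt "0 0 0 -0.004 -0.004 0.007 70" --pt "0 0 0 -0.004 -0.004 0.007 87" --pt "0 0 0 -0.004 -0.004 0.007 87"

```text
t: 14.0
ee_pos: [574.4, 225.5, 162.2]
orientation: [-2.287, -2.154, 0.0]
ft_force: [0.2, 0.3, 0.3]
width: 76.3
grasp_force: 0.0
```

Call:
servo_tool --pt "0 0 0 0 0 -0.05 87" --pt "0 0 0 0 0 -0.15 87" --pt "0 0 0 0 0 -0.3 87" --pt "0 0 0 0 0 -0.5 87" --pt "0 0 0 0 -0.18 -0.7 87" --pt "0 0 0 0 -0.18 -0.8 87" --pt "0 0 0 0 -0.18 -0.8 87"

```text
t: 14.88
ee_pos: [539.2, 228.1, 324.9]
orientation: [2.285, 2.153, 0.007]
ft_force: [-0.1, -0.1, -0.2]
width: 87.0
grasp_force: 0.0
```

Run:
```python
from h import *
shot('wrist','w1'); shot('scene','s6'); o=ctrl.get_obs(); plan([445,380,330],None)
im,W=world('w1'); 
for n,z0,z1 in (('head',195,215),('fork',143,157)):
    m=((W[...,2]>z0)&(W[...,2]<z1)&(abs(W[...,0]-580)<70)&(abs(W[...,1]-226)<50)).astype(np.uint8)
    k,l,s,c=cv2.connectedComponentsWithStats(m)
    j=1+np.argmax(s[1:,4]); w=W[l==j]; r=cv2.minAreaRect(w[:,:2].astype(np.float32))
    print(n,len(w),np.median(w,0).round(1),[np.round(x,1) for x in r])
# jog
C=np.array([445,383])
for n,z0,z1,rad in(('knob',150,166,40),('box',44,54,90)):
  for fn in('w1','w0','t0'):
    im,W=world(fn); m=(W[...,2]>z0)&(W[...,2]<z1)&(np.hypot(W[...,0]-C[0],W[...,1]-C[1])<rad); w=W[m]
    if len(w)>20: r=cv2.minAreaRect(w[:,:2].astype(np.float32)); print(n,fn,len(w),np.median(w,0).round(1),[np.round(x,1) for x in r])
for fn in('w0','w1','s6'):
  im,W=world(fn); h=cv2.cvtColor(im,cv2.COLOR_RGB2HSV); a=(W[...,2]>50)&(W[...,2]<62)&(np.hypot(W[...,0]-C[0],W[...,1]-C[1])<60)&(h[...,1]>150)
  for n,mm in(('g',(h[...,0]>45)&(h[...,0]<85)),('r',(h[...,0]<8)|(h[...,0]>172))): print(fn,n,(a&mm).sum(),W[a&mm].mean(0).round(1))
```

```text
t 14.97 pos [538.3 227.5 322. ] q [ 0.38  0.27  1.62 -0.    1.26  0.44] w 87.0 F [-0.1  0.5 -0.4]
turn [0. 0. 0.] shift [ 0.7329 -0.5115 -0.0402]
head 1493 [576.1 226.9 205.9] [array([576.7, 225.2]), array([37.6, 38.1]), np.float64(86.4)]
fork 2113 [614.1 236.2 150.1] [array([590.8, 224.3]), array([56. , 98.6]), np.float64(86.1)]
knob w1 611 [448.6 381.4 156.4] [array([446.9, 382.1]), array([25.6, 25.1]), np.float64(14.0)]
knob w0 592 [448.3 381.6 156.4] [array([447.1, 382.3]), array([25.6, 25. ]), np.float64(46.5)]
knob t0 68 [442.5 382.6 157.4] [array([442.9, 383.3]), array([22.8, 23.1]), np.float64(0.3)]
box w1 5262 [453.7 376.8  49.6] [array([446.8, 382.6]), array([ 89.7, 123.6]), np.float64(27.5)]
box w0 5185 [453.1 377.9  49.6] [array([446.6, 382.7]), array([ 89.3, 123.5]), np.float64(27.4)]
box t0 892 [441.1 380.9  50. ] [array([444. , 383.8]), array([ 90.3, 123.3]), np.float64(27.4)]
w0 g 0 [nan nan nan]
w0 r 71 [431.6 419.4  53. ]
w1 g 0 [nan nan nan]
w1 r 60 [432.4 419.5  53.1]
s6 g 1 [458.5 350.7  51.4]
s6 r 18 [427.  415.6  52.3]<stdin>:17: RuntimeWarning: Mean of empty slice.
  ret = um.true_divide(
```

View pics/w1.png

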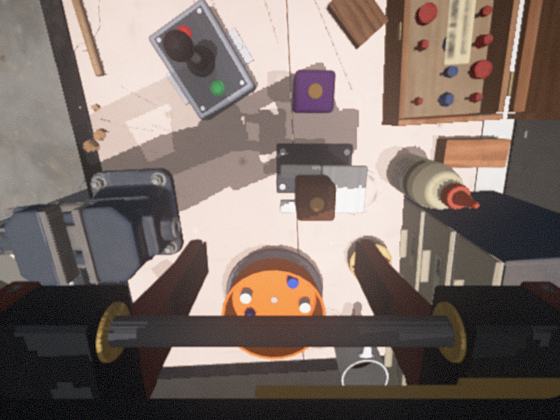

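The stick is back: head top at 205.9, within 2 mm of its first place and the same yaw as the fork, released. The jog lever pivot is at (446.8, 382.6). The direction to green, (0.46, -0.89), points away from red, which measures (432, 419). I'll shut the fingers and come down on the red side of the knob with a gap, then push towards green.

Run:
```python
from h import *
plan([423,427.5,250],-62.5)
```

```text
t 14.97 pos [538.3 227.5 322. ] q [ 0.38  0.27  1.62 -0.    1.26  0.44] w 87.0 F [-0.1  0.5 -0.4]
turn [-0.000e+00  1.000e-04  6.872e-01] shift [ 0.9634 -0.6355  0.3598]
```

Call:
servo_tool --pt "0 0 0.08 0.2 -0.13 0 60" --pt "0 0 0.18 0.4 -0.26 0 30" --pt "0 0 0.29 0.6 -0.4 0 0" --pt "0 0 0.4 0.8 -0.53 0 0" --pt "0 0 0.51 0.96 -0.635 0 0" --pt "0 0 0.62 0.963 -0.635 0.15 0" --pt "0 0 0.687 0.963 -0.635 0.3 0" --pt "0 0 0.687 0.963 -0.635 0.36 0" --pt "0 0 0.687 0.963 -0.635 0.36 0" --pt "0 0 0.687 0.963 -0.635 0.36 0"

```text
t: 16.23
ee_pos: [423.8, 427.9, 251.1]
orientation: [-3.051, -0.748, -0.002]
ft_force: [0.6, 0.1, 0.0]
width: 0.3
grasp_force: 0.0
```

Run:
```python
from h import *
plan([423.2,427.3,135],-62.5)
shot('scene','s7'); cv2.imwrite('pics/s7c.png',cv2.resize(cv2.imread('pics/s7.png')[100:260,140:340],None,fx=3,fy=3))
```

```text
t 16.23 pos [423.8 427.9 251.1] q [0.77 0.36 1.66 0.   1.12 1.86] w 0.3 F [0.6 0.1 0. ]
turn [-0.0002 -0.0008  0.0007] shift [-0.0048  0.0012  0.5805]
```

View pics/s7c.png

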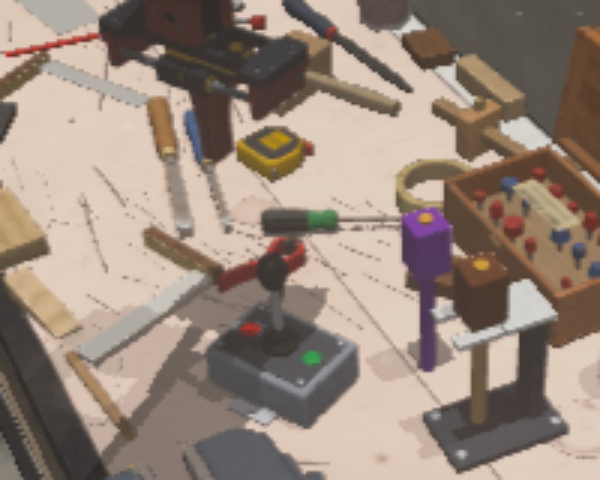

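The stick stands in its fork at (480,290), and the shut gripper is above and on the red side of the lever. I descend and push towards green.

Call:
servo_tool --pt "0 0 0 -0.004 0 0.12 0" --pt "0 0 0 -0.004 0 0.3 0" --pt "0 0 0 -0.004 0 0.46 0" --pt "0 0 0 -0.004 0 0.56 0" --pt "0 0 0 -0.004 0 0.58 0" --pt "0 0 0 -0.004 0 0.58 0" --pt "0 0 0 -0.004 0 0.58 0"

```text
t: 17.15
ee_pos: [423.2, 427.8, 135.6]
orientation: [-3.05, -0.747, -0.003]
ft_force: [0.1, 1.3, 1.0]
width: 0.5
grasp_force: 0.0
```

Call:
servo_tool --pt "0 0 0 0 0.04 0 0" --pt "0 0 0 0 0.09 0 0" --pt "0 0 0 0 0.14 0 0" --pt "0 0 0 0 0.19 0 0" --pt "0 0 0 0 0.23 0 0" --pt "0 0 0 0 0.265 0 0" --pt "0 0 0 0 0.284 0 0"

```text
t: 18.02
ee_pos: [448.8, 376.5, 134.1]
orientation: [-3.051, -0.747, 0.001]
ft_force: [-0.9, 2.4, -0.9]
width: 0.2
grasp_force: 1.3
```

Run:
```python
from h import *
o=ctrl.get_obs(); d=np.array([.462,-.887]); C=np.array([446.8,382.6]); print(o['ee_pos'],'along',(o['ee_pos'][:2]-C)@d,o['ft_force'],o['t'])
shot('scene','s8'); im,W=world('s8')
b=(im.max(-1)<75)
P=np.stack([(W[...,0]-C[0])*d[0]+(W[...,1]-C[1])*d[1],(W[...,0]-C[0])*d[1]*-1+(W[...,1]-C[1])*d[0]],-1)
m=(P[...,0]>0)&(P[...,0]<75)&(abs(P[...,1])<30)&(W[...,2]>110)&(W[...,2]<168)&b
print(m.sum(),P[m].min(0) if m.any() else 0,P[m].max(0),np.median(P[m],0),np.median(W[m],0))
cv2.imwrite('pics/s8c.png',cv2.resize(cv2.imread('pics/s8.png')[130:250,180:340],None,fx=4,fy=4))
```

```text
[448.77120259 376.49085408 134.07677972] along 6.329508031676559 [-0.93652299  2.37730081 -0.93857237] 18.025
137 [  0.82545523 -15.33940871] [46.37991057 10.87045651] [28.62539137 -7.49541196] [452.79398062 353.29528317 146.46680258]
```

View pics/s8c.png

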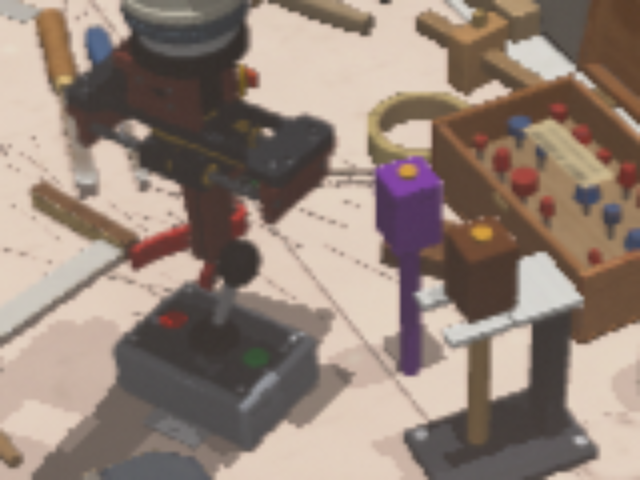

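The lever leans towards green with the knob at (240,260) in the crop, about 0.35 rad, reaction about 2.6 N. I push 5 mm more for margin, hold for the rest of the second, then back off.

Call:
servo_tool --pt "0 0 0 0 0.025 0 0" --pt "0 0 0 0 0.025 0 0" --pt "0 0 0 0 0.025 0 0" --pt "0 0 0 0 0.025 0 0" --pt "0 0 0 0 0.025 0 0" --pt "0 0 0 0 0.025 0 0" --pt "0 0 0 0 0.025 0 0" --pt "0 0 0 0 -0.06 0 0" --pt "0 0 0 0 -0.16 0 0" --pt "0 0 0 0 -0.25 0 0"

```text
t: 19.32
ee_pos: [425.0, 422.6, 134.3]
orientation: [3.051, 0.748, 0.0]
ft_force: [0.5, -0.5, 0.2]
width: 0.3
grasp_force: 0.0
```

Call:
servo_tool --pt "0 0 0 0 -0.05 0 0" --pt "0 0 0 0 -0.06 -0.1 0" --pt "0 0 0 0 -0.06 -0.3 0" --pt "0 0 0 0 -0.06 -0.5 0" --pt "0 0 0 0 -0.06 -0.7 0" --pt "0 0 0 0 -0.06 -0.7 0" --pt "0 0 0 0 -0.06 -0.7 0"

```text
t: 20.2
ee_pos: [419.6, 431.6, 273.6]
orientation: [3.051, 0.747, -0.001]
ft_force: [0.0, -0.7, -0.4]
width: 0.4
grasp_force: 0.0
```

Run:
```python
from h import *
shot('scene','s9'); chips('s9',np.array([514.6,0]))
cv2.imwrite('pics/s9c.png',cv2.resize(cv2.imread('pics/s9.png')[140:345,170:440],None,fx=2.8,fy=2.8))
print(ctrl.get_obs()['ee_pos'])
```

```text
W 49 [567.4  -8.   43.1] [345. 293.] r 53.4 az -9.0
W 51 [467.5  16.9  42.5] [305. 302.] r 50.0 az 160.0
W 31 [493.1 -43.6  43.7] [328. 315.] r 48.6 az -116.0
B 32 [549.1  41.3  42.6] [328. 282.] r 53.8 az 50.0
B 36 [537.5 -46.4  43.1] [344. 309.] r 51.7 az -64.0
B 31 [470.4 -23.5  43.7] [315. 313.] r 50.1 az -152.0
[419.40091268 431.36847824 272.99368164]
```

View pics/s9c.png

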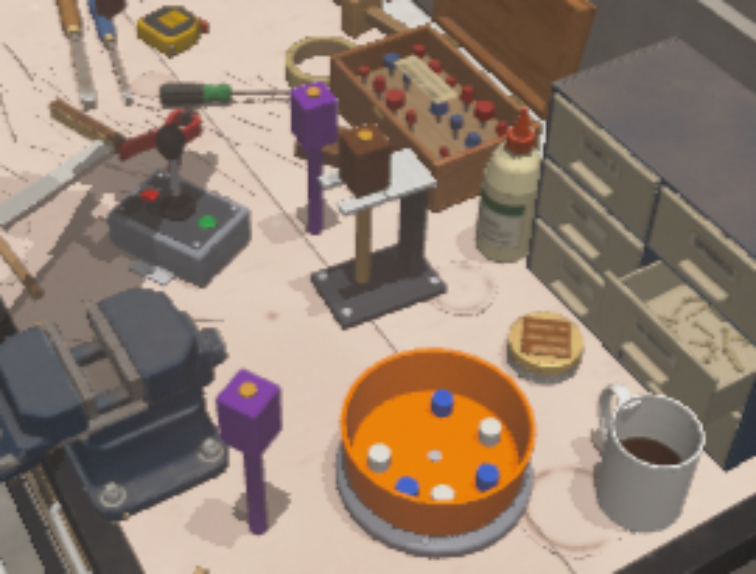

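The lever is upright again at (172,140), the stick hangs in its fork at (365,190), all six chips are in the bowl, the bystanders are in place and the gripper is clear. I hand the job in.

```bash
python3 -c "
from workcell import ctrl
print(ctrl.close_job())"
```

```text
the job is handed in; nothing more can be done
None
```

I handed the job in at about 20 s: every chip was pushed roughly 25–37 mm and stayed in the bowl, the stick is back in its fork and released, and the jog lever was held over to green for about a second and is back upright.

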